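# Stack the third canister and fold the rack cover down onto it

## Task

Put the long aluminium canister from its wooden rest on top of the two in the storage rack, lying lengthwise in the groove between them with its ends level with theirs, and let go of it. Then fold the rack's stiff hinged cover over, gently and without slamming or pressing hard, until it rests on the top canister. Leave the short canister and everything else on the bench where it is.

Things in the scene. Friction and masses are not known exactly. Their poses are not given: they have to be found in the camera images.
- rack: Open wooden rack, fixed; origin under its centre on the bench, x along the canisters (to the robot's right), y to the hinge (away from the robot), z up. Floor 6 thick, inside 112 (x) by 96 (y), side walls 8 thick, 42 high, end walls 6 thick, 26 high. Steel ears at x = +-59, y = 68 to 82, 70 high, carry the cover. A third canister saddled on the two has its axis at y = 0, 63 to 65 above the bench.
- cover (a joint): Angle of the wooden cover about its hinge (along rack x at y = 75, 64 high). 0: level over the rack, free edge to rack -y; 1.57 upright; starts folded back past upright over the +y side. Stiff hinge: it stays where left. About 0.34 when resting on the top canister. Plate 6 thick, 100 along the hinge, free edge 115 from the hinge axis, which is in its mid-plane.
- cover_hinge (a point): Middle of the cover's hinge axis.
- cover_edge (a point): Middle of the cover's free edge, in the plate's mid-plane, 115 from the hinge axis.
- canister: The long aluminium canister to be stacked: plain cylinder 44 in diameter, 100 long, about 0.15 kg. Origin at its centre, x along its axis. Starts lying on a low wooden rest (70 by 58, rails 20 high), axis 37 above the bench.
- low_a: Canister of the same size lying in the rack, on the side away from the hinge. Origin at its centre, x along its axis.
- low_b: Canister of the same size lying in the rack, on the hinge side. Origin at its centre, x along its axis.
- stub: Short canister, 44 in diameter, 62 long, lying on another rest like the first: to be left alone. Origin at its centre.
- lamp: White bench lamp fixed over the rack, axes nearly parallel to the rack's, origin on the bench. Head: x = -20 to 50, y = -125 to 125, 204 to 239 above the bench; its arm (240 to 255 high) goes along +x to a post (18 thick) at x = 160 with a foot 110 wide. The side towards -x is open.
- oil: Small oil bottle, 32 in diameter, 70 high, bystander.
- puck: Round steel block, 44 in diameter, 18 high, bystander.
- driver: Screwdriver, 150 long, lying on the bench, bystander.
- dish: Glass dish, 70 in diameter, 22 high, bystander.
- pot: Black plastic cup, 60 in diameter, 80 high, bystander.
- stake: Upright brass rod, 20 in diameter, 50 high, bystander.
- bezel: Flat brass ring, 42 in diameter, 6 high, bystander.
There are look-alikes about, which are no part of the job. What is shaped like the low_a but red is not meant.

How it is judged:
By the outcome, as a careful person would: the job done as asked, in the order asked, and still so for the second after the job is handed in, with the robot touching nothing.
It also fails if it takes over 64 s, if anything falls off the work surface, if the arm or the gripper's body presses on something with over 40 N, if the wrist force passes 120 N, or if a joint passes its speed limit or range.

## Robot

A 6-joint arm with a two-finger parallel gripper is mounted at the origin on the work surface. World frame = base frame: x ahead of the robot, y to its left, z up, the work surface at z = 0. Lengths are in m, angles in rad, forces in N, time in s.
With the tool pointing down it reaches from about 0.275 to 0.825 m from the base axis. Payload 5.2 kg.
Tool frame: the origin (TCP) lies at the very end of the fingers, on their centre line; the grasp point (between the pads) lies 19 mm behind it; z points along the fingers, y is the line along which they close (so a half turn about z gives the same grasp; the last joint's range is limited). The gripper opens to 93 mm and grips with 3 to 60 N. Pads are 15 mm wide; open, the fingers measure 128 mm over their backs; the gripper's body (75 mm by 188 mm) begins 65 mm behind the grasp point.
Start: joints at [1.11, 0.259, 1.535, -0, 1.348, -0.203], TCP at [0.14, 0.532, 0.219] pointing down, gripper open.
Joint ranges: [-3.14, 3.14], [-0.91, 2.08], [0.19, 2.58], [-1.22, 4.36], [0.22, 2.71], [-3.12, 3.12]. Speed limits (rad/s): [2.57, 2.57, 3.14, 3.14, 3.14, 3.14].

## Interface

Orientations are given as a rotation vector (axis times angle).
In Python, from plant import robot gives the robot as it stands.
- The arm moves only by the tool drive_tool, never from a script. Its argument "steps" is one flat list of numbers, 5 for each row, row after row: the shift along the tool's x, y, z in units of 40 mm (1.0 is 40 mm), then the turn about the tool's z in units of 5 degrees (1.0 is 5 degrees), then the closure, from -1 (fully open) to 1 (shut). In form: [x, y, z, spin, claw, x, y, z, spin, claw, ...]. A call has 1 to 20 rows; each row shifts and turns the commanded pose from where the row before left it, along the tool's axes as they then stand; what a row does not reach is not made up. A row lasts 1/12 s, in which the tool goes at most 41.7 mm and 7.16 degrees, less where a joint would pass 70% of its speed; a pose out of reach is approached as far as the arm can. A call is refused whole if a number of a shift passes 1 or a number of a turn 1, either way. A call with a gripper value outside its range is refused whole. The fingers move at their own pace and stop on an object; the grip force is fixed at half the most. Time passes only in rows, so rows that do not move let the fingers close. It gives the time, the measured TCP pose, the force, the opening and the grip force at its end, in the units of the state.
- robot.get_obs(): the state, without advancing time (a new reading comes with each control period).
- robot.camera(name): name is "side" or "top" or "wrist"; returns (picture, depth): 480x640x3 uint8, red, green, blue; 480x640 float32, m along the optical axis (not along the pixel's ray), 0 where there is no reading.
- robot.calibration(name): a dict with "intrinsics" (3x3 intrinsics, pixels), "position" and "rotation" of the camera in the world; the wrist camera has in their place "hand_eye" (4x4, takes a point from camera to tool coordinates, whose origin is the TCP and whose axes are the flange's). Camera axes: x right, y down, z forward; pixel columns grow to the right and rows downward; lengths in m; the calibration is good to about 2 mm. The wrist camera is an equidistant fisheye: a pixel r from the principal point sees the ray r / f radians off the axis. A picture is of the moment at which its call begins: read the wrist's pose just before it. calibration takes no time and is no camera call.
- robot.finish_job(): hands the job in; it is judged then, once.
The state is a dict: "t": time; "q": joint angles; "qvel": joint speeds; "effort": joint torques, N m; "tool_pos": TCP position; "tool_rot": TCP orientation; "ft_force": force on the tool from outside, world axes, zero at the start; "wrist_torque": the same for the moment, N m; "opening": finger opening in m; "grasp_force": force on a finger pad.
Only numpy, scipy, OpenCV 4.12 (cv2) and the standard library are available. Lean on these libraries where they do the work, as an engineer would, in place of code of your own. Each camera call takes 0.05 s, during which the arm holds its last target. There are 200 camera calls.

## Working session

There is one attempt and no reset: what is moved stays moved. The work goes in short steps, Python scripts to look and compute and a tool call to move; the robot and the scene stay as the last step left them, time stands still between calls to the robot, and variables do not carry over. Pictures are saved under pics/ and viewed, at most 10 in all, crops included, and the job is handed in when it is done.

Besides the shell and the picture viewer there is one more tool, called after ">>>" in YAML: its name, and indented under it one key for each argument. drive_tool: Moves the arm, as the interface text tells. Its arguments: {"type":"object","properties":{"steps":{"type":"array","items":{"type":"number"}}},"required":["steps"]}

```bash
mkdir -p pics; ls; cat > h.py <<'E'
import numpy as np,cv2
from scipy.spatial.transform import Rotation as R
from plant import robot
def cam(n):
    p,d=robot.camera(n);c=robot.calibration(n);return p,d,c
def cloud(d,c):
    K=np.array(c["intrinsics"]);v,u=np.mgrid[:480,:640]
    P=np.stack([(u-K[0,2])/K[0,0]*d,(v-K[1,2])/K[1,1]*d,d],-1)
    Rm=np.array(c["rotation"]);
    if Rm.shape!=(3,3): Rm=R.from_rotvec(Rm).as_matrix()
    return P@Rm.T+np.array(c["position"])
E
python3 - <<'E'
from h import *
o=robot.get_obs();print({k:np.round(v,3).tolist() for k,v in o.items()})
for n in("side","top"):
    p,d,c=cam(n);print(n,{k:np.round(v,3).tolist() for k,v in c.items()})
    cv2.imwrite(f"pics/{n}0.png",p[...,::-1]);np.savez(f"{n}0.npz",p=p,P=cloud(d,c),d=d)
E
```

```text
pics
{'t': 0.0, 'q': [1.11, 0.259, 1.536, -0.0, 1.348, -0.203], 'qvel': [0.002, -0.0, 0.0, -0.0, -0.001, -0.001], 'effort': [0.001, -43.73, -28.4, 0.072, 0.041, -0.0], 'tool_pos': [0.14, 0.531, 0.218], 'tool_rot': [-0.404, -3.115, 0.003], 'ft_force': [0.133, -0.349, -0.311], 'wrist_torque': [-0.005, -0.006, -0.023], 'grasp_force': 0.0, 'opening': 0.093}
side {'intrinsics': [[562.063, 0.0, 316.575], [0.0, 562.063, 243.78], [0.0, 0.0, 1.0]], 'position': [0.188, 0.984, 0.653], 'rotation': [-0.428, 2.555, -1.445]}
top {'intrinsics': [[481.731, 0.0, 322.487], [0.0, 481.731, 241.002], [0.0, 0.0, 1.0]], 'position': [0.306, 0.065, 1.059], 'rotation': [-1.965, 2.252, -0.24]}
```

View pics/side0.png

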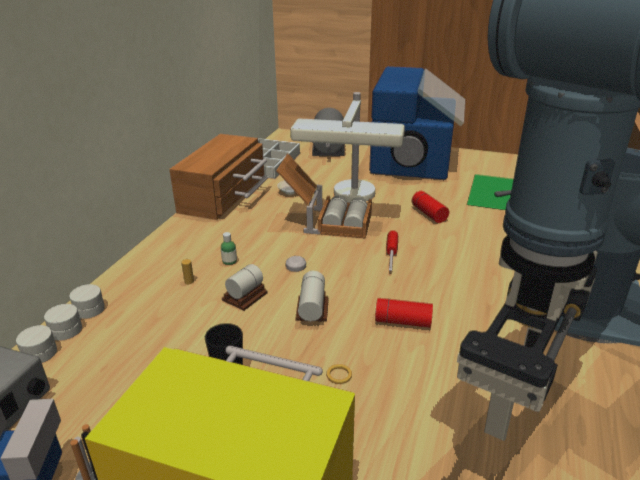

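View pics/top0.png

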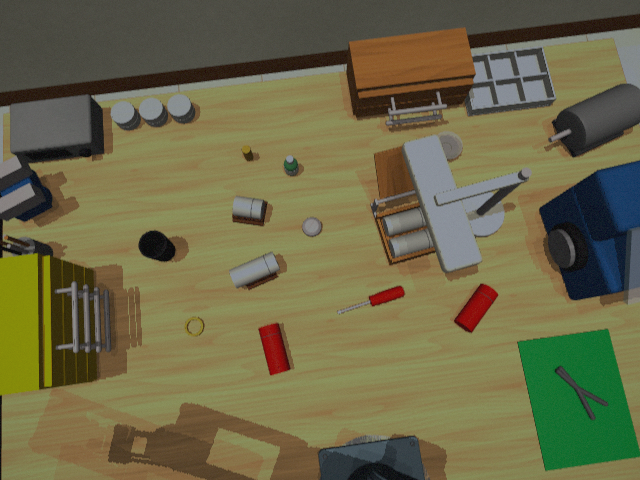

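The side view shows the rack at about (345,215), with the cover folded back at (297,180) and the lamp above it. The long canister is at (312,295) and the stub at (245,285). In the top view the long canister is at (255,270), the stub at (250,210) and the rack at (405,235), with the lamp head partly hiding it.

```bash
cat > cyl.py <<'E'
from h import *
from scipy.optimize import least_squares
def fit(Q,r=.022,zc=None):
    """horizontal-ish cylinder: returns centre, axis yaw, height, ends"""
    c=Q.mean(0);u,s,v=np.linalg.svd(Q[:,:2]-c[:2],full_matrices=False);y0=np.arctan2(v[0,1],v[0,0])
    def f(p):
        n=np.array([-np.sin(p[0]),np.cos(p[0])]);e=(Q[:,:2]-c[:2])@n-p[1]
        return np.hypot(e,Q[:,2]-p[2])-r
    best=min((least_squares(f,[y0+k,0,c[2]-.012],loss='soft_l1',f_scale=.001) for k in(0,np.pi/2)),key=lambda s:s.cost)
    p=best.x;a=np.array([np.cos(p[0]),np.sin(p[0])]);n=np.array([-a[1],a[0]])
    t=(Q[:,:2]-c[:2])@a;lo,hi=np.percentile(t,[1,99])
    return c[:2]+n*p[1]+a*(lo+hi)/2,np.degrees(p[0])%180,p[2],hi-lo,np.sqrt(np.mean(f(p)**2))
E
python3 - <<'E'
from cyl import *
D={n:np.load(n+"0.npz") for n in("side","top")}
def sel(n,uv,rad,zmin,zmax=.075):
    P=D[n]["P"];v,u=np.mgrid[:480,:640]
    im=D[n]["p"].astype(int);sat=im.max(-1)-im.min(-1)
    m=(abs(u-uv[0])<rad)&(abs(v-uv[1])<rad)&(P[...,2]>zmin)&(P[...,2]<zmax)&(D[n]["d"]>0)&(sat<45)
    return P[m]
np.set_printoptions(precision=4,suppress=True)
for name,uvs in dict(can=dict(top=(255,270),side=(312,295)),stub=dict(top=(250,210),side=(243,283))).items():
    for n,uv in uvs.items():
        Q=sel(n,uv,30,.035);print(name,n,len(Q),fit(Q))
for n,uv in dict(lowa_top=(410,243),lowb_top=(403,221)).items():
    Q=sel("top",uv,20,.03);Q=Q;print(n,len(Q))
# rack region labels
for n,uv,w in(("top",(420,215),75),("side",(340,195),60)):
    p=D[n]["p"][uv[1]-w*3//4:uv[1]+w*3//4,uv[0]-w:uv[0]+w];print(p.shape)
    cv2.imwrite(f"pics/{n}_rack.png",cv2.resize(p[...,::-1],(600,450),interpolation=cv2.INTER_CUBIC))
E
```

```text
can top 968 (array([0.4841, 0.1902]), np.float64(106.24321107367285), np.float64(0.03696829961302054), np.float64(0.09859049694598596), np.float64(0.0016845622539570356))
can side 906 (array([0.4844, 0.1901]), np.float64(106.15914592416554), np.float64(0.034934005675140434), np.float64(0.09984449546993315), np.float64(0.0042622095414423505))
stub top 580 (array([0.6234, 0.1881]), np.float64(73.88748791778417), np.float64(0.036889854842587125), np.float64(0.06158765908917281), np.float64(0.002454370870217932))
stub side 610 (array([0.625 , 0.1883]), np.float64(73.97587250034333), np.float64(0.034577385838492444), np.float64(0.06196060202233812), np.float64(0.003989543883633102))
lowa_top 1016
lowb_top 989
(112, 150, 3)
(90, 120, 3)
```

View pics/top_rack.png

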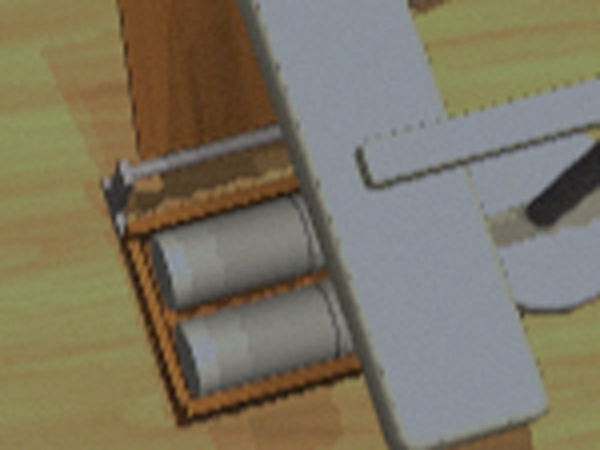

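View pics/side_rack.png

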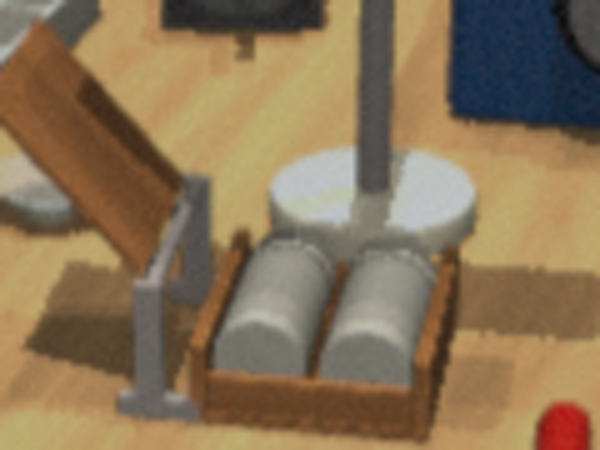

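The two rack views show both low canisters: in the side view low_b is at about (335,211) and low_a at (356,213). The cover is folded back and the lamp head covers the right part of the rack.

```bash
python3 - <<'E'
from cyl import *
np.set_printoptions(precision=4,suppress=True)
D={n:np.load(n+"0.npz") for n in("side","top")}
v,u=np.mgrid[:480,:640]
def m(n,u0,u1,v0,v1,z0,z1,smax):
    d=D[n];P=d["P"];im=d["p"].astype(int);s=im.max(-1)-im.min(-1)
    return P[(u>=u0)&(u<u1)&(v>=v0)&(v<v1)&(P[...,2]>z0)&(P[...,2]<z1)&(s<smax)&(d["d"]>0)]
S=m("side",322,370,196,226,.034,.056,45);T=m("top",383,432,205,256,.034,.056,40)
for n,Q in(("side",S),("top",T)):
    # cluster in two by coordinate normal to approx axis
    lab=cv2.kmeans(np.float32(Q@np.diag([1,.35,0])),2,None,(3,50,1e-6),5,cv2.KMEANS_PP_CENTERS)[1].ravel()
    for k in(0,1): q=Q[lab==k];print(n,len(q),fit(q),q.min(0),q.max(0))
# cover: wood, high
C=m("side",278,322,150,208,.08,.2,999)
c=C.mean(0);_,s,vv=np.linalg.svd(C-c);print("cover",len(C),c,s,vv,C.min(0),C.max(0))
L=m("top",400,480,130,275,.19,.26,40);print("lamp head",L.min(0),L.max(0),len(L));
L=m("top",400,480,130,275,.225,.245,40)
r=cv2.minAreaRect(np.float32(L[:,:2]*1000));print(r)
E
```

```text
side 401 (array([ 0.5491, -0.1535]), np.float64(98.59252573404372), np.float64(0.026013265475628947), np.float64(0.100907826525626), np.float64(0.0030680216128552945)) [ 0.5212 -0.2065  0.034 ] [ 0.58   -0.1002  0.0517]
side 404 (array([ 0.499 , -0.1594]), np.float64(97.94551520796841), np.float64(0.026070620011169585), np.float64(0.10477704250498401), np.float64(0.0028397934801129027)) [ 0.4609 -0.2228  0.034 ] [ 0.5207 -0.1028  0.0507]
top 757 (array([ 0.5475, -0.1444]), np.float64(97.92774340530018), np.float64(0.027772281580944618), np.float64(0.08297413117365268), np.float64(0.002207836621468723)) [ 0.5208 -0.1921  0.034 ] [ 0.5774 -0.1006  0.0542]
top 755 (array([ 0.4973, -0.1503]), np.float64(98.1250985264975), np.float64(0.027573519292746148), np.float64(0.08361328644647137), np.float64(0.002265641737453354)) [ 0.4678 -0.194   0.0342] [ 0.5211 -0.1063  0.0533]
cover 831 [ 0.6405 -0.1353  0.116 ] [0.8927 0.7902 0.0422] [[ 0.1892 -0.9799  0.0628]
 [ 0.6419  0.1718  0.7473]
 [ 0.7431  0.1011 -0.6615]] [ 0.602  -0.1956  0.08  ] [ 0.6809 -0.0851  0.1517]
lamp head [ 0.4012 -0.2437  0.2107] [ 0.6541 -0.1264  0.2574] 5825
((530.8342895507812, -192.23440551757812), (250.3686065673828, 101.17176055908203), 7.93208646774292)
```

```bash
python3 - <<'E'
from cyl import *
np.set_printoptions(precision=1,suppress=True,linewidth=150)
D={n:np.load(n+"0.npz") for n in("side","top")}
O=np.array([.5238,-.156,0]);a=np.radians(-82);ex=np.array([np.cos(a),np.sin(a),0]);ey=np.array([-ex[1],ex[0],0])
M=np.stack([ex,ey,[0,0,1]])
for n in D:
    P=(D[n]["P"]-O)@M.T*1000;P=P[D[n]["d"]>0]
    L=P[(P[:,2]>195)&(P[:,2]<243)&(abs(P[:,1])<140)&(P[:,0]>-60)&(P[:,0]<75)]
    print(n,len(L),"z",np.percentile(L[:,2],[1,99]),"y",np.percentile(L[:,1],[.5,99.5]))
    for y in range(-120,121,40):
        q=L[abs(L[:,1]-y)<20,0]
        if len(q)>10: print(y,np.percentile(q,[1,3,10,97,99]))
# arm shape in tool frame
o=robot.get_obs();Rt=R.from_rotvec(o["tool_rot"]).as_matrix()
for n in D:
    T=(D[n]["P"][D[n]["d"]>0]-o["tool_pos"])@Rt*1000
    for z in range(-400,1,25):
        q=T[(T[:,2]>=z-12)&(T[:,2]<z+13)&(np.hypot(T[:,0],T[:,1])<200)]
        if len(q)>15: print(n,z,len(q),np.percentile(q[:,0],[1,99]),np.percentile(q[:,1],[1,99]))
print(robot.calibration("wrist"))
E
```

```text
side 2529 z [203.3 239.6] y [-122.   123.9]
-120 [-13.3 -12.2 -11.1  46.3  49.6]
-80 [-15.1 -13.  -11.3  48.3  50.5]
-40 [-14.  -13.2 -11.5  47.3  49.6]
0 [-14.8 -13.2 -11.7  41.8  50.4]
40 [-14.1 -13.1 -11.6  47.8  51.7]
80 [-14.5 -13.1 -11.7  47.1  51.5]
120 [-14.  -13.1 -11.2  44.   47.3]
top 5295 z [215.7 242.2] y [-122.9  123. ]
-120 [-13.1 -12.7 -10.5  51.8  53.8]
-80 [-13.1 -12.8 -11.2  52.7  54.2]
-40 [-13.3 -12.8 -11.3  52.2  54. ]
0 [-13.3 -13.  -12.3  52.1  54.4]
40 [-13.3 -13.  -11.1  52.2  53.9]
80 [-13.3 -13.  -11.3  52.4  54.7]
120 [-13.3 -12.9 -11.   51.8  54.1]
side -375 5465 [-66.   28.9] [30.  49.9]
side -350 5417 [-65.4  34.9] [24.3 51.5]
side -325 4544 [-60.5  36.9] [ 6.  41.9]
side -300 3730 [-34.4  36.6] [ 4.5 39.2]
side -275 3508 [-34.4  36.6] [ 4.8 39.6]
side -250 2977 [-34.6  36.7] [ 4.5 39.3]
side -225 2922 [-36.1  37.9] [ 2.8 40.6]
side -200 2095 [-35.6  38.2] [ 4.  40.7]
side -175 2040 [-35.9  36.2] [-16.   38.7]
side -150 1221 [-19.6  23.1] [-4.5 18.9]
side -125 5397 [-33.9  34.7] [-73.3  95.4]
side -100 2779 [-35.2  35.4] [-77.4  93.3]
side -75 256 [-34.6  34.6] [-48.8  87.6]
side -50 669 [-9.2  8.9] [-48.8  65.8]
side -25 414 [-9.1  9. ] [49.5 64.2]
side 0 66 [-9.3  9.1] [49.1 62.6]
{'intrinsics': array([[371.6,   0. , 321.4],
       [  0. , 371.6, 234.8],
       [  0. ,   0. ,   1. ]]), 'hand_eye': array([[ 0. , -1. , -0.3,  0.1],
       [ 1. ,  0. ,  0. , -0. ],
       [-0. , -0.3,  1. , -0.2],
       [ 0. ,  0. ,  0. ,  1. ]])}
```

```bash
cat >> h.py <<'E'
O=np.array([.5238,-.156,0]);_a=np.radians(-82);ex=np.array([np.cos(_a),np.sin(_a),0]);ey=np.array([-ex[1],ex[0],0])
M=np.stack([ex,ey,[0,0,1]])
def st():
    o=robot.get_obs();Rt=R.from_rotvec(o["tool_rot"]).as_matrix()
    print("t",o["t"],"tcp",np.round(o["tool_pos"],4),"rack",np.round(M@(o["tool_pos"]-O)*1000,1),"yawx",np.round(np.degrees(np.arctan2(Rt[1,0],Rt[0,0])),2),"F",np.round(o["ft_force"],1),"op",round(float(o["opening"]),4),"g",o["grasp_force"])
    return o,Rt
def go(target):
    o,Rt=st();print("to go, units",np.round(Rt.T@(np.array(target)-o["tool_pos"])/.04,3))
def rk(x,y,z): return O+M.T@(np.array([x,y,z])/1000)
E
python3 - <<'E'
from h import *
np.set_printoptions(precision=1,suppress=True,linewidth=150)
for n in("side","top"):
    d=np.load(n+"0.npz");P=(d["P"]-O)@M.T*1000;P=P[d["d"]>0]
    for x0 in(-150,-100,-50):
        print(n,x0,[(y,round(float(np.percentile(q,98)),0)) for y in range(90,340,30) for q in [P[(P[:,0]>=x0)&(P[:,0]<x0+50)&(abs(P[:,1]-y)<15),2]] if len(q)>5])
    C=P[(P[:,2]>85)&(P[:,2]<175)&(P[:,1]>80)&(P[:,1]<165)&(P[:,0]>-80)&(P[:,0]<60)]
    print("cover x",np.percentile(C[:,0],[1,3,10,97,99]),"y",C[:,1].max(),"z",C[:,2].max())
E
```

```text
side -150 [(90, 1.0), (120, 1.0), (150, 1.0), (180, 1.0), (210, 1.0), (240, 2.0), (270, 1.0), (300, 1.0), (330, 1.0)]
side -100 [(90, 85.0), (120, 117.0), (150, 45.0), (180, 1.0), (210, 1.0), (240, 1.0), (270, 1.0), (300, 1.0), (330, 1.0)]
side -50 [(90, 237.0), (120, 236.0), (150, 150.0), (180, 1.0), (210, 1.0), (240, 1.0), (270, 2.0), (300, 117.0), (330, 119.0)]
cover x [-51.  -49.  -46.   47.9  52.3] y 152.98613420597985 z 151.67881757714895
top -150 [(90, 4.0), (120, 4.0), (150, 5.0), (180, 4.0), (210, 5.0), (240, 4.0), (270, 5.0), (300, 3.0), (330, 4.0)]
top -100 [(90, 83.0), (120, 124.0), (150, 142.0), (180, 3.0), (210, 4.0), (240, 4.0), (270, 4.0), (300, 5.0), (330, 4.0)]
top -50 [(90, 240.0), (120, 239.0), (150, 153.0), (180, 3.0), (210, 4.0), (240, 4.0), (270, 4.0), (300, 121.0), (330, 123.0)]
cover x [-50.4 -49.4 -45.1  14.   17.6] y 152.34067346218757 z 154.7094188557704
```

>>> drive_tool:
  steps: [0,0,0,0.983,-1,0,0,0,0.983,-1,0,0,0,0.983,-1,0,0,0,0.983,-1,0,0,0,0.983,-1,0,0,0,0.983,-1,0,0,0,0.983,-1,0,0,0,0.983,-1,0,0,0,0.983,-1,0,0,0,0.983,-1,0,0,0,0.983,-1,0,0,0,0.983,-1,0,0,0,0,-1,0,0,0,0,-1]

```text
t: 1.27
tool_pos: [0.1401, 0.5316, 0.2183]
tool_rot: [1.882, 2.515, -0.001]
ft_force: [-0.5, 0.2, -0.4]
opening: 0.0929
grasp_force: 0.0
```

```bash
python3 - <<'E'
from h import *
a=np.radians(106.2);g=[.4843+.036*np.cos(a),.1902+.036*np.sin(a),.2];print(g);go(g)
E
```

```text
[np.float64(0.47425632018258773), np.float64(0.22477057268436995), 0.2]
t 1.2667 tcp [0.1401 0.5316 0.2183] rack [-734.3 -284.3  218.3] yawx 106.39 F [-0.5  0.2 -0.4] op 0.0929 g 0.0
to go, units [-9.717  5.85   0.46 ]
```

>>> drive_tool:
  steps: [-0.486,0.2925,0.023,0,-1,-0.486,0.2925,0.023,0,-1,-0.486,0.2925,0.023,0,-1,-0.486,0.2925,0.023,0,-1,-0.486,0.2925,0.023,0,-1,-0.486,0.2925,0.023,0,-1,-0.486,0.2925,0.023,0,-1,-0.486,0.2925,0.023,0,-1,-0.486,0.2925,0.023,0,-1,-0.486,0.2925,0.023,0,-1,-0.486,0.2925,0.023,0,-1,-0.486,0.2925,0.023,0,-1,-0.486,0.2925,0.023,0,-1,-0.486,0.2925,0.023,0,-1,-0.486,0.2925,0.023,0,-1,-0.486,0.2925,0.023,0,-1,-0.486,0.2925,0.023,0,-1,-0.486,0.2925,0.023,0,-1,-0.486,0.2925,0.023,0,-1,-0.486,0.2925,0.023,0.03,-1]

```text
t: 2.93
tool_pos: [0.4743, 0.2232, 0.2001]
tool_rot: [-1.885, -2.513, 0.0]
ft_force: [1.1, -0.2, 0.5]
opening: 0.0929
grasp_force: 0.0
```

>>> drive_tool:
  steps: [0,0,0.3,0,-1,0,0,0.3,0,-1,0,0,0.3,0,-1,0,0,0.3,0,-1,0,0,0.3,0,-1,0,0,0.3,0,-1,0,0,0,0,-1,0,0,0,0,-1]

```text
t: 3.6
tool_pos: [0.4731, 0.2239, 0.1278]
tool_rot: [-1.886, -2.511, 0.002]
ft_force: [0.3, 0.2, 0.4]
opening: 0.0928
grasp_force: 0.0
```

```bash
python3 - <<'E'
from h import *
go([.4743,.2248,.0245])
p,d=robot.camera("wrist");cv2.imwrite("pics/w1.png",p[...,::-1])
E
```

```text
t 3.6 tcp [0.4731 0.2239 0.1278] rack [-383.3    2.7  127.8] yawx 106.2 F [0.3 0.2 0.4] op 0.0928 g 0.0
to go, units [0.013 0.039 2.582]
```

View pics/w1.png

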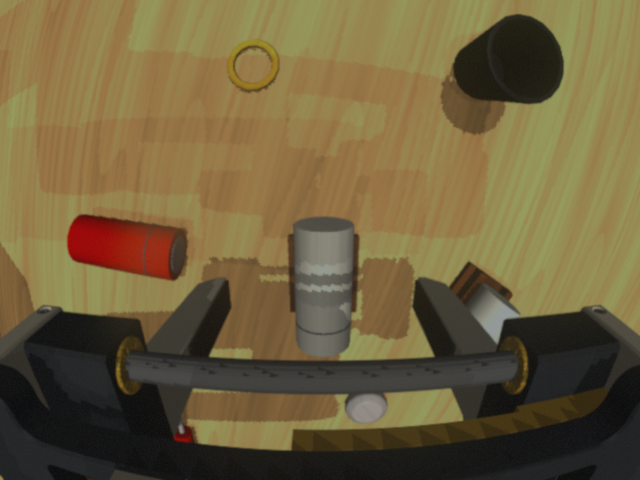

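The wrist picture shows the canister from (323,218) to (323,355), midway between the fingertips at columns 230 and 415 and parallel to them. The grasp is aligned, so I'll go down.

>>> drive_tool:
  steps: [0,0.02,0.32,0,-1,0,0.02,0.32,0,-1,0,0,0.32,0,-1,0,0,0.32,0,-1,0,0,0.32,0,-1,0,0,0.32,0,-1,0,0,0.32,0,-1,0,0,0.32,0,-1,0,0,0.02,0,-1,0,0,0,0,-1]

```text
t: 4.48
tool_pos: [0.4753, 0.2246, 0.0254]
tool_rot: [-1.888, -2.511, 0.0]
ft_force: [0.4, 0.6, 0.1]
opening: 0.0931
grasp_force: 0.0
```

>>> drive_tool:
  steps: [0,0,0,0,1,0,0,0,0,1,0,0,0,0,1,0,0,0,0,1,0,0,0,0,1,0,0,0,0,1,0,0,0,0,1,0,0,0,0,1,0,0,0,0,1,0,0,0,0,1]

```text
t: 5.32
tool_pos: [0.4746, 0.2244, 0.025]
tool_rot: [-1.888, -2.51, 0.001]
ft_force: [-1.7, -1.1, 0.9]
opening: 0.0434
grasp_force: 30.0
```

Gripped at 44 mm. Next: lift.

>>> drive_tool:
  steps: [0,0,-0.2,0,1,0,0,-0.3,0,1,0,0,-0.4,0,1,0,0,-0.4,0,1,0,0,-0.4,0,1,0,0,-0.4,0,1,0,0,-0.4,0,1,0,0,-0.3,0,1,0,0,-0.2,0,1,0,0,0,0,1,0,0,0,0,1]

```text
t: 6.23
tool_pos: [0.4753, 0.2245, 0.1452]
tool_rot: [1.888, 2.51, 0.001]
ft_force: [0.0, 1.1, -2.2]
opening: 0.0434
grasp_force: 30.0
```

```bash
python3 - <<'E'
from cyl import *
np.set_printoptions(precision=4,suppress=True)
o,Rt=st()
for n in("side","top"):
    p,d,c=cam(n);P=cloud(d,c);im=p.astype(int)
    T=(P-o["tool_pos"])@Rt*1000  # tool frame mm
    m=(d>0)&(abs(T[...,1])<21)&(T[...,0]<-8)&(T[...,0]>-110)&(T[...,2]>-50)&(T[...,2]<15)&((im.max(-1)-im.min(-1))<45)
    q=T[m];print(n,len(q),"x range",np.percentile(q[:,0],[1,99]))
    for x in(-80,-60,-40,-20):
        k=q[abs(q[:,0]-x)<8]
        if len(k)>8: print(x,"top z",np.percentile(k[:,2],3),"y",np.percentile(k[:,1],[2,98]))
go(rk(-160,0,180))
E
```

```text
t 6.2333 tcp [0.4753 0.2245 0.1452] rack [-383.6    4.9  145.2] yawx 106.1 F [ 0.   1.1 -2.2] op 0.0434 g 29.99070167541504
side 467 x range [-86.5461  -8.4877]
-80 top z -32.01668014426319 y [-17.4575  18.4727]
-60 top z -32.06112434303725 y [-16.6972  18.8046]
-40 top z -32.53170342070632 y [-16.5571  19.1356]
-20 top z -32.515481300887814 y [-18.6952  18.639 ]
top 685 x range [-85.3627 -24.3637]
-80 top z -34.18927897925581 y [-20.1411  17.7055]
-60 top z -34.001177650915125 y [-20.6566  17.3007]
-40 top z -35.481587712798465 y [-20.1676  17.923 ]
-20 top z -34.54938162610752 y [-18.8924  16.7438]
t 6.3333 tcp [0.4746 0.2243 0.1442] rack [-383.5    4.2  144.2] yawx 106.1 F [ 0.1  0.5 -3.3] op 0.0432 g 29.990688264369965
to go, units [-5.516 -0.892 -0.894]
```

The canister hangs level, 36 mm off centre as planned. I'll carry it to the open side of the rack.

>>> drive_tool:
  steps: [-0.2,-0.05,0,0,1,-0.35,-0.05,0,0,1,-0.35,-0.05,0,0,1,-0.35,-0.05,0,0,1,-0.35,-0.05,0,0,1,-0.35,-0.05,0,0,1,-0.35,-0.05,0,0,1,-0.35,-0.05,0,0,1,-0.35,-0.05,0,0,1,-0.35,-0.05,0,0,1,-0.35,-0.05,0,0,1,-0.35,-0.05,0,0,1,-0.35,-0.05,0,0,1,-0.35,-0.05,0,0,1,-0.35,-0.05,0,0,1,-0.3,-0.05,0,0,1,-0.1,-0.05,0,0,1,0,0,0,0.5,1,0,0,0,0.6,1,0,0,0,0.52,1]

```text
t: 8.0
tool_pos: [0.503, 0.0036, 0.1447]
tool_rot: [-2.064, -2.367, 0.001]
ft_force: [-0.3, 0.0, -1.1]
opening: 0.0433
grasp_force: 30.0
```

>>> drive_tool:
  steps: [0,0,0,0,1,0,0,0,0,1,0,0,0,0,1]

```text
t: 8.25
tool_pos: [0.5033, 0.0038, 0.1449]
tool_rot: [-2.059, -2.372, 0.0]
ft_force: [0.6, -0.3, -0.9]
opening: 0.0433
grasp_force: 30.0
```

```bash
python3 - <<'E'
from h import *
go(rk(-64,0,115));go(rk(-64,0,52))
E
```

```text
t 8.25 tcp [0.5033 0.0038 0.1449] rack [-161.1    2.   144.9] yawx 98.09 F [ 0.6 -0.3 -0.9] op 0.0433 g 29.989733397960663
to go, units [-2.428 -0.053  0.747]
t 8.25 tcp [0.5033 0.0038 0.1449] rack [-161.1    2.   144.9] yawx 98.09 F [ 0.6 -0.3 -0.9] op 0.0433 g 29.989733397960663
to go, units [-2.428 -0.052  2.322]
```

>>> drive_tool:
  steps: [0,0,0.25,0,1,0,0,0.25,0,1,0,0,0.25,0,1,-0.2,-0.05,0,0,1,-0.25,0,0,0,1,-0.25,0,0,0,1,-0.25,0,0,0,1,-0.25,0,0,0,1,-0.25,0,0,0,1,-0.25,0,0,0,1,-0.25,0,0,0,1,-0.25,0,0,0,1,-0.15,0,0,0,1,-0.08,0,0,0,1,0,0,0,0,1,0,0,0,0,1]

```text
t: 9.58
tool_pos: [0.5149, -0.0927, 0.1149]
tool_rot: [-2.061, -2.37, -0.0]
ft_force: [0.1, -0.4, -1.6]
opening: 0.0436
grasp_force: 30.0
```

```bash
python3 - <<'E'
from cyl import *
np.set_printoptions(precision=1,suppress=True)
go(rk(-64,0,52))
for n in("side","top"):
    p,d,c=cam(n);P=(cloud(d,c)-O)@M.T*1000;im=p.astype(int);s=im.max(-1)-im.min(-1)
    def F(m):
        q=P[m&(d>0)&(s<45)]/1000;f=fit(q);print(n,len(q),f[0]*1000,f[1],f[2]*1000,f[3]*1000)
    b=(abs(P[...,0])<60)
    F((P[...,0]>-48)&(P[...,0]<45)&(abs(P[...,1])<21)&(P[...,2]>112)&(P[...,2]<155))
    F(b&(P[...,1]>10)&(P[...,1]<45)&(P[...,2]>34)&(P[...,2]<54))
    F(b&(P[...,1]<-10)&(P[...,1]>-45)&(P[...,2]>34)&(P[...,2]<54))
cv2.imwrite("pics/s2.png",cv2.resize(cam("side")[0][120:240,260:420,::-1],(800,600)))
E
```

```text
t 9.5833 tcp [ 0.5 -0.1  0.1] rack [-63.9   0.  114.9] yawx 97.98 F [ 0.1 -0.4 -1.6] op 0.0436 g 29.989400804042816
to go, units [ 0.  -0.   1.6]
side 156 [-13.    0.1] 178.8980298605866 124.53229332855504 68.1309587862086
side 301 [-3.7 25.4] 0.7012035916654042 26.037522681658526 93.16245020816203
side 362 [ -0.6 -24.7] 179.6591454894581 26.029216256567437 102.14610487310466
top 31 [0.7 1.8] 175.86581044496458 130.29103854269397 16.527761152623718cyl.py:5: RuntimeWarning: Mean of empty slice.
  c=Q.mean(0);u,s,v=np.linalg.svd(Q[:,:2]-c[:2],full_matrices=False);y0=np.arctan2(v[0,1],v[0,0])
  ret = um.true_divide(
Traceback (most recent call last):
  File "cyl.py", line 5, in fit
    c=Q.mean(0);u,s,v=np.linalg.svd(Q[:,:2]-c[:2],full_matrices=False);y0=np.arctan2(v[0,1],v[0,0])
                                                                                     ~^^^^^
IndexError: index 0 is out of bounds for axis 0 with size 0
```

The lows sit at y = ±25 and the held canister is at y ≈ 0, so I'll lower it.

>>> drive_tool:
  steps: [0,0,0.2,0,1,0,0,0.2,0,1,0,0,0.2,0,1,0,0,0.2,0,1,0,0,0.2,0,1,0,0,0.2,0,1,0,0,0.15,0,1,0,0,0.1,0,1,0,0,0,0,1,0,0,0,0,1]

```text
t: 10.52
tool_pos: [0.5151, -0.0929, 0.0569]
tool_rot: [-2.061, -2.371, 0.0]
ft_force: [-0.1, 0.2, -0.8]
opening: 0.0436
grasp_force: 30.0
```

>>> drive_tool:
  steps: [0,0,0.04,0,1,0,0,0.04,0,1,0,0,0,0,1]

```text
t: 10.77
tool_pos: [0.5151, -0.0929, 0.0539]
tool_rot: [2.061, 2.371, 0.0]
ft_force: [0.3, -0.3, -0.9]
opening: 0.0433
grasp_force: 30.0
```

>>> drive_tool:
  steps: [0,0,0.02,0,1,0,0,0.02,0,1,0,0,0,0,1]

```text
t: 11.02
tool_pos: [0.5153, -0.0929, 0.0524]
tool_rot: [2.061, 2.371, 0.0]
ft_force: [-0.4, 0.4, -0.9]
opening: 0.0433
grasp_force: 30.0
```

>>> drive_tool:
  steps: [0,0,0.025,0,1,0,0,0,0,1,0,0,0,0,1]

```text
t: 11.27
tool_pos: [0.5153, -0.0928, 0.0519]
tool_rot: [2.061, 2.371, 0.0]
ft_force: [-1.1, 1.8, 5.4]
opening: 0.0433
grasp_force: 30.0
```

>>> drive_tool:
  steps: [0,0,0.025,0,1,0,0,0,0,1,0,0,0,0,1]

```text
t: 11.52
tool_pos: [0.5153, -0.0926, 0.0515]
tool_rot: [2.06, 2.37, 0.001]
ft_force: [-3.5, 1.6, 10.2]
opening: 0.0432
grasp_force: 30.0
```

Seated. Release, lift, back off to the left end, and close the fingers.

>>> drive_tool:
  steps: [0,0,-0.015,0,0.1,0,0,-0.015,0,-0.2,0,0,0,0,-0.4,0,0,0,0,-0.4,0,0,0,0,-0.4,0,0,0,0,-0.4,0,0,0,0,-0.4]

```text
t: 12.1
tool_pos: [0.515, -0.0929, 0.0513]
tool_rot: [-2.061, -2.371, 0.0]
ft_force: [0.1, 0.5, 0.3]
opening: 0.0652
grasp_force: 0.0
```

>>> drive_tool:
  steps: [0,0,-0.1,0,-0.4,0,0,-0.25,0,-0.4,0,0,-0.3,0,-0.4,0,0,-0.3,0,-0.4,0,0,-0.3,0,-0.4,0,0,-0.1,0,-0.4,0.3,0,0,0,1,0.4,0,0,0,1,0.3,0,0,0,1,0,0,0,0,1,0,0,0,0,1,0,0,0,0,1,0,0,0,0,1,0,0,0,0,1,0,0,0,0,1]

```text
t: 13.35
tool_pos: [0.5096, -0.0537, 0.1053]
tool_rot: [-2.062, -2.37, 0.0]
ft_force: [0.0, 0.4, 0.2]
opening: 0.0098
grasp_force: 0.0
```

```bash
python3 - <<'E'
from cyl import *
np.set_printoptions(precision=1,suppress=True)
go(rk(-95,0,55))
p,d,c=cam("side");P=(cloud(d,c)-O)@M.T*1000;im=p.astype(int);s=im.max(-1)-im.min(-1)
np.savez("s3.npz",P=P,p=p)
m=(abs(P[...,0])<100)&(abs(P[...,1])<20)&(P[...,2]>68)&(P[...,2]<92)&(d>0)&(s<45)
f=fit(P[m]/1000);print(m.sum(),f[0]*1000,f[1],f[2]*1000,f[3]*1000,np.percentile(P[m][:,0],[1,99]))
cv2.imwrite("pics/s3.png",cv2.resize(p[120:240,260:420,::-1],(800,600)))
E
```

```text
t 13.35 tcp [ 0.5 -0.1  0.1] rack [-103.3    0.2  105.3] yawx 97.97 F [0.  0.4 0.2] op 0.0098 g 0.0
to go, units [-0.2 -0.   1.3]
273 [-28.5  -0.3] 179.49458670771426 61.34512272306608 102.71285039578484 [-79.8  22.7]
```

View pics/s3.png

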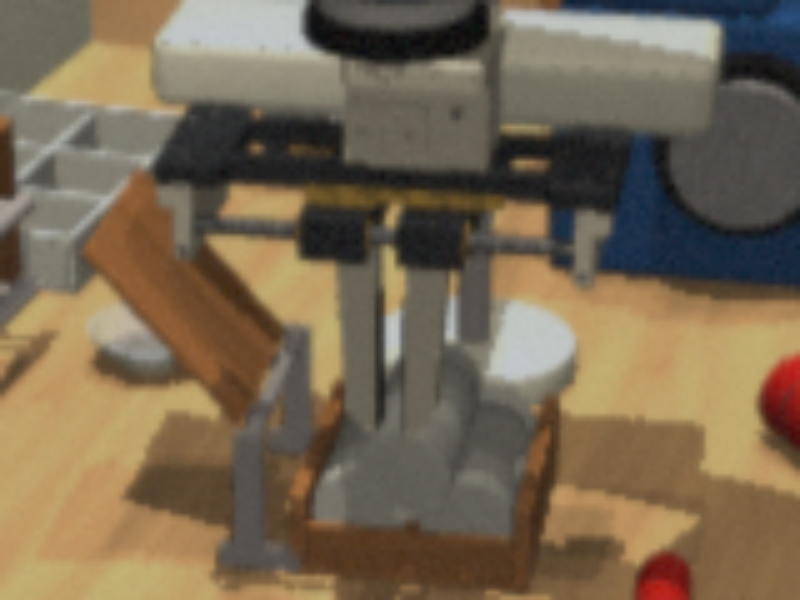

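The canister lies in the groove at (430,430) in this crop, still overhanging to the left. I'll lower the shut fingers beside its end and push.

>>> drive_tool:
  steps: [0,0,0.2,0,1,0,0,0.25,0,1,0,0,0.25,0,1,0,0,0.25,0,1,0,0,0.2,0,1,0,0,0.1,0,1,0,0,0,0,1,0,0,0,0,1,-0.15,0,0,0,1,-0.1,0,0,0,1,0,0,0,0,1]

```text
t: 14.32
tool_pos: [0.5117, -0.0643, 0.0561]
tool_rot: [2.061, 2.369, 0.001]
ft_force: [1.0, 0.2, 0.1]
opening: 0.0
grasp_force: 0.0
```

>>> drive_tool:
  steps: [-0.04,0,0,0,1,-0.04,0,0,0,1,-0.04,0,0,0,1,-0.04,0,0,0,1,-0.04,0,0,0,1,-0.04,0,0,0,1,-0.04,0,0,0,1,-0.04,0,0,0,1,-0.04,0,0,0,1,-0.04,0,0,0,1,-0.04,0,0,0,1,-0.04,0,0,0,1]

```text
t: 15.32
tool_pos: [0.5135, -0.0822, 0.0554]
tool_rot: [-2.061, -2.371, 0.0]
ft_force: [-0.4, 1.1, -0.9]
opening: 0.0007
grasp_force: 0.4
```

>>> drive_tool:
  steps: [-0.04,0,0,0,1,-0.04,0,0,0,1,-0.04,0,0,0,1,-0.04,0,0,0,1,-0.04,0,0,0,1,-0.03,0,0,0,1,-0.02,0,0,0,1,0,0,0,0,1]

```text
t: 15.98
tool_pos: [0.515, -0.0923, 0.0555]
tool_rot: [2.061, 2.371, -0.0]
ft_force: [0.3, 0.8, -0.2]
opening: 0.0005
grasp_force: 0.1
```

```bash
cat > chk.py <<'E'
from cyl import *
np.set_printoptions(precision=1,suppress=True)
def chk():
    st();p,d,c=cam("side");P=(cloud(d,c)-O)@M.T*1000;im=p.astype(int);s=im.max(-1)-im.min(-1)
    for y0,y1,z0,z1 in((-20,20,68,92),(12,45,30,54),(-45,-12,30,54)):
        m=(abs(P[...,0])<100)&(P[...,0]>-70)&(P[...,1]>y0)&(P[...,1]<y1)&(P[...,2]>z0)&(P[...,2]<z1)&(d>0)&(s<45)
        q=P[m];f=fit(q/1000);print(m.sum(),f[0]*1000,f[1],f[2]*1000,f[3]*1000,np.percentile(q[:,0],[1,3,97,99]))
    return p,P
E
python3 -c "
from chk import *
p,P=chk();cv2.imwrite('pics/s4.png',cv2.resize(p[180:240,310:390,::-1],(800,600)))"
```

```text
t 15.9833 tcp [ 0.5 -0.1  0.1] rack [-64.3   0.2  55.5] yawx 97.99 F [ 0.3  0.8 -0.2] op 0.0005 g 0.09864790365099907
119 [-15.7   0.8] 0.03816549673817349 62.280233517747426 107.9032031663173 [-69.6 -68.1  36.2  38.3]
172 [-8.7 29.3] 2.579119859696789 23.68855761221645 95.53874890099384 [-55.8 -51.5  29.7  38.5]
332 [ -1.8 -25.6] 179.34601798822797 25.933036479129385 105.39746633220301 [-54.3 -52.4  47.4  51. ]
```

>>> drive_tool:
  steps: [-0.03,0,0,0,1,-0.03,0,0,0,1,-0.03,0,0,0,1,-0.03,0,0,0,1,0,0,0,0,1,0.2,0,0,0,1,0.3,0,0,0,1,0.4,0,0,0,1,0.4,0,0,0,1,0.4,0,-0.4,0,1,0.4,0,-0.5,0,1,0.3,0,-0.5,0,1,0,0,-0.4,0,1,0,0,0,0,1,0,0,0,0,1]

```text
t: 17.28
tool_pos: [0.5026, -0.001, 0.1281]
tool_rot: [2.058, 2.371, 0.002]
ft_force: [-1.0, -0.1, -0.4]
opening: 0.0008
grasp_force: 0.0
```

```bash
python3 -c "
from chk import *
p,P=chk();cv2.imwrite('pics/s5.png',cv2.resize(p[180:240,310:390,::-1],(800,600)))
p,d,c=cam('top');P=(cloud(d,c)-O)@M.T*1000;im=p.astype(int);s=im.max(-1)-im.min(-1)
for y0,y1,z0,z1 in((-15,15,75,92),(18,35,40,54),(-35,-18,40,54)):
    q=P[(abs(P[...,0])<80)&(P[...,1]>y0)&(P[...,1]<y1)&(P[...,2]>z0)&(P[...,2]<z1)&(d>0)&(s<45)];print(len(q),np.percentile(q[:,0],[0,1,3,6]),np.percentile(q[:,1],[3,50,97]))
"
```

```text
t 17.2833 tcp [ 0.5 -0.   0.1] rack [-156.5    0.6  128.1] yawx 98.06 F [-1.  -0.1 -0.4] op 0.0008 g 0.0
304 [-3.6  0.4] 179.89084464984114 61.56157013895417 102.46474883303856 [-54.8 -53.7  45.6  47.6]
145 [-27.7  27.5] 83.33507388125125 28.50405243183434 34.17033735190692 [-51.7 -51.1  -9.5  -2.3]
332 [ -1.7 -26.1] 179.94560749347622 25.786464188299835 103.56382593315865 [-53.5 -51.5  47.7  50. ]
216 [-11.1 -10.6  -9.1  -7.2] [-14.2  -2.1  14. ]
49 [7.5 7.9 8.8 9.8] [25.6 30.  34.2]
136 [-9.7 -8.9 -7.7 -6. ] [-34.5 -27.6 -20.4]
```

View pics/s5.png

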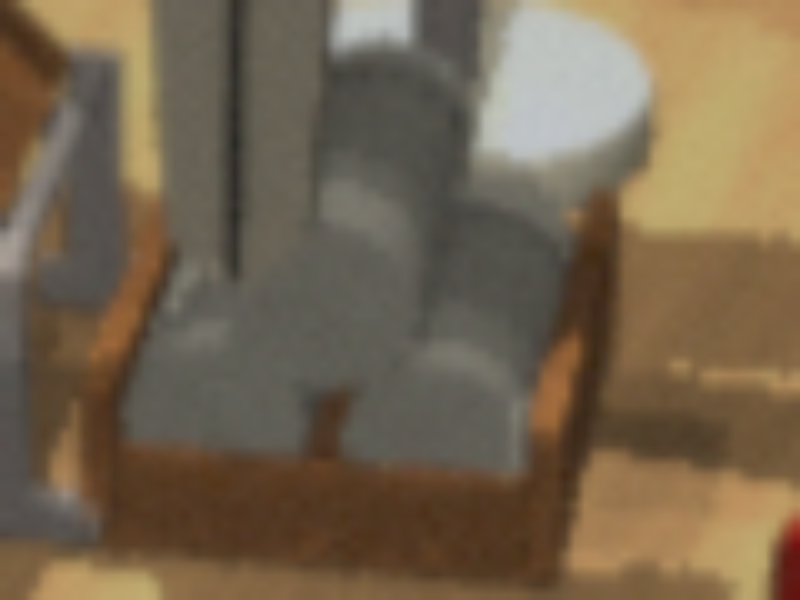

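```bash
python3 -c "
from chk import *
ps=[cam('side')[:2] for _ in range(4)];c=robot.calibration('side')
P=(cloud(np.median([d for _,d in ps],0),c)-O)@M.T*1000
for y0,z0 in((0,63),(25,28),(-25,28)):
    q=P[(np.hypot(P[...,1]-y0,P[...,2]-z0)<17)&(P[...,0]<-30)&(P[...,0]>-70)&(P[...,2]>z0+2)];print(len(q),np.percentile(q[:,0],[10,25,50,75,90]))
    q=P[(np.hypot(P[...,1]-y0,P[...,2]-z0)<27)&(P[...,0]<70)&(P[...,0]>0)&(P[...,2]>z0+12)];print('  far',len(q),np.percentile(q[:,0],[94,97,99,100]))
"
```

```text
48 [-51.9 -51.3 -50.4 -49.8 -48.8]
  far 106 [45.7 47.  48.3 48.5]
65 [-48.1 -47.4 -46.7 -45.8 -44.9]
  far 1 [14.6 14.6 14.6 14.6]
66 [-49.4 -49.  -48.3 -47.4 -46.6]
  far 109 [47.9 49.1 51.6 52.7]
```

The top canister's end sits about 3 mm proud of the lows' ends, so I'll push it 2.5 mm further.

>>> drive_tool:
  steps: [0,0,0.4,0,1,0,0,0.4,0,1,0,0,0.5,0,1,0,0,0.4,0,1,0,0,0.12,0,1,-0.4,0,0,0,1,-0.5,-0.015,0,0,1,-0.5,0,0,0,1,-0.4,0,0,0,1,-0.2,0,0,0,1,0,0,0,0,1,0,0,0,0,1]

```text
t: 18.58
tool_pos: [0.5127, -0.0811, 0.0546]
tool_rot: [-2.062, -2.369, -0.0]
ft_force: [-0.5, 1.2, -0.8]
opening: 0.0004
grasp_force: 0.0
```

```bash
python3 -c "
from h import *
go(rk(-56.5,0,55))"
```

```text
t 18.5833 tcp [ 0.5127 -0.0811  0.0546] rack [-75.8  -0.6  54.6] yawx 97.92 F [-0.5  1.2 -0.8] op 0.0004 g 0.0
to go, units [-0.482  0.016 -0.009]
```

>>> drive_tool:
  steps: [-0.1,0.015,0,0,1,-0.1,0,0,0,1,-0.08,0,0,0,1,-0.05,0,0,0,1,-0.04,0,0,0,1,-0.04,0,0,0,1,-0.04,0,0,0,1,-0.03,0,0,0,1,0,0,0,0,1,0,0,0,0,1]

```text
t: 19.42
tool_pos: [0.5161, -0.1, 0.0546]
tool_rot: [2.061, 2.371, -0.0]
ft_force: [-0.2, 1.0, -0.8]
opening: 0.0006
grasp_force: 0.2
```

>>> drive_tool:
  steps: [0.2,0,0,0,1,0.3,0,0,0,1,0.4,0,0,0,1,0.5,0,-0.4,0,1,0.4,0,-0.5,0,1,0.4,0,-0.5,0,1,0.2,0.2,-0.5,0,1,0,0.5,-0.4,0,1,0,0.6,-0.2,0,1,0,0.6,0,0,1,0,0.6,0,0,1,0,0.6,0,0,1,0,0.5,0,0,1,0,0.4,0,0,1,0,0.3,0,0,1,0,0,0,0,1,0,0,0,0,1]

```text
t: 20.83
tool_pos: [0.6724, 0.0202, 0.1539]
tool_rot: [-2.059, -2.371, 0.001]
ft_force: [-0.4, 0.9, -0.8]
opening: 0.0002
grasp_force: 0.0
```

```bash
python3 -c "
from chk import *
chk()
ps=[cam('side')[:2] for _ in range(4)];c=robot.calibration('side')
P=(cloud(np.median([d for _,d in ps],0),c)-O)@M.T*1000
for y0,z0 in((0,63),(25,28),(-25,28)):
    q=P[(np.hypot(P[...,1]-y0,P[...,2]-z0)<17)&(P[...,0]<-30)&(P[...,0]>-70)&(P[...,2]>z0+2)];print(len(q),np.percentile(q[:,0],[10,25,50,75,90]))
    q=P[(np.hypot(P[...,1]-y0,P[...,2]-z0)<27)&(P[...,0]<70)&(P[...,0]>0)&(P[...,2]>z0+12)];print('  far',len(q),np.percentile(q[:,0],[94,97,99,100]))
C=P[(P[...,2]>85)&(P[...,2]<175)&(P[...,1]>80)&(P[...,1]<165)&(P[...,0]>-80)&(P[...,0]<60)]
print('cover',np.percentile(C[:,0],[1,3,10]),C[:,1].max(),C[:,2].max());go(rk(-54,178,135))
"
```

```text
t 20.8333 tcp [0.7 0.  0.2] rack [-153.8  171.7  153.9] yawx 98.06 F [-0.4  0.9 -0.8] op 0.0002 g 0.0
402 [-0.9  0.2] 0.3787167653403003 61.429269610706704 100.9982854313281 [-51.5 -50.   46.8  49.7]
211 [-3.1 28.1] 2.132614001643276 24.71834109013528 99.86058341079836 [-53.  -50.5  44.1  46.7]
330 [ -0.6 -25.5] 179.209169812268 25.891255460363205 103.19792104796215 [-52.3 -50.4  47.3  50.9]
68 [-48.8 -48.3 -47.4 -46.3 -45.8]
  far 134 [49.3 50.2 50.9 51. ]
64 [-47.9 -47.3 -46.7 -45.6 -44.9]
  far 55 [48.5 51.3 53.4 53.5]
62 [-49.9 -49.1 -48.  -47.2 -46.4]
  far 108 [48.9 50.3 51.5 52.2]
cover [-49.2 -48.2 -46.1] 152.52318350890965 151.57235145219826
t 21.0833 tcp [0.7 0.  0.2] rack [-152.8  171.4  154.9] yawx 98.0 F [ 0.2  0.5 -0.2] op 0.0006 g 0.0
to go, units [-2.5  0.2  0.5]
```

The ends are now level within about 1 mm. Next I bring the shut fingers behind the cover's free edge, at its open (left) corner and clear of the lamp.

>>> drive_tool:
  steps: [0,0.15,0.25,0,1,0,0.115,0.25,0,1,-0.2,0,0,0,1,-0.3,0,0,0,1,-0.4,0,0,0,1,-0.4,0,0,0,1,-0.4,0,0,0,1,-0.3,0,0,0,1,-0.25,0,0,0,1,-0.15,0,0,0,1,-0.07,0,0,0,1,0,0,0,0,1,0,0,0,0,1]

```text
t: 22.17
tool_pos: [0.6972, -0.0769, 0.1347]
tool_rot: [-2.061, -2.371, -0.0]
ft_force: [0.1, -0.1, 0.2]
opening: 0.0004
grasp_force: 0.0
```

```bash
python3 -c "
from h import *
go(rk(-54,182,135))
p,d=robot.camera('wrist');cv2.imwrite('pics/w6.png',p[...,::-1])"
```

```text
t 22.1667 tcp [ 0.6972 -0.0769  0.1347] rack [-54.1 182.7 134.7] yawx 98.01 F [ 0.1 -0.1  0.2] op 0.0004 g 0.0
to go, units [-0.004 -0.019 -0.009]
```

View pics/w6.png

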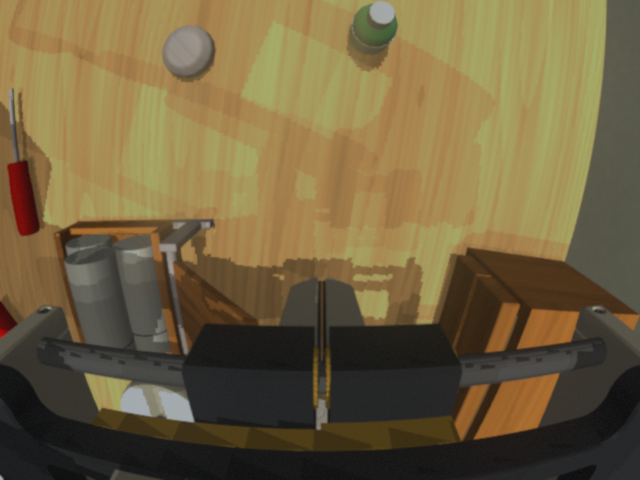

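The wrist view shows the shut fingertips at (322,300), just behind the cover's free corner at about (255,318). I'll push gently towards the rack.

>>> drive_tool:
  steps: [0,-0.1,0,0,1,0,-0.1,0,0,1,0,-0.06,0,0,1,0,-0.06,0,0,1,0,-0.06,0,0,1,0,-0.06,0,0,1,0,-0.06,0,0,1,0,-0.06,0,0,1,0,0,0,0,1]

```text
t: 22.97
tool_pos: [0.6777, -0.0802, 0.1371]
tool_rot: [2.057, 2.367, 0.007]
ft_force: [6.6, 2.3, 4.5]
opening: 0.0008
grasp_force: 3.2
```

```bash
cat > cov.py <<'E'
from h import *
np.set_printoptions(precision=1,suppress=True)
def cov():
    st();p,d,c=cam("side");P=(cloud(d,c)-O)@M.T*1000;im=p.astype(int)
    wood=(im[...,0]-im[...,2]>25)
    m=wood&(d>0)&(abs(P[...,0])<53)&(np.hypot(P[...,1]-75,P[...,2]-64)<125)&(np.hypot(P[...,1]-75,P[...,2]-64)>25)&(P[...,2]>66)
    q=P[m];th=np.arctan2(q[:,2]-64,75-q[:,1]);r=np.hypot(q[:,1]-75,q[:,2]-64)
    print("cover",m.sum(),"theta",np.percentile(th,[10,50,90]).round(2),"x",np.percentile(q[:,0],[2,98]),"rmax",np.percentile(r,98))
    return p,P
E
python3 -c "
from cov import *
cov()"
```

```text
t 22.9667 tcp [ 0.7 -0.1  0.1] rack [-53.6 162.9 137.1] yawx 98.01 F [6.6 2.3 4.5] op 0.0008 g 3.1511906906962395
cover 776 theta [2.2 2.2 2.2] x [-49.3  49.6] rmax 113.31031294056345
```

>>> drive_tool:
  steps: [0,-0.06,0,0,1,0,-0.06,0,0,1,0,-0.06,0,0,1,0,-0.06,0,0,1,0,-0.06,0,0,1,0,-0.06,0,0,1,0,-0.06,0,0,1,0,-0.06,0,0,1,0,-0.06,0,0,1,0,-0.06,0,0,1]

```text
t: 23.85
tool_pos: [0.6507, -0.0838, 0.1343]
tool_rot: [-2.06, -2.37, 0.001]
ft_force: [2.8, 0.8, 2.2]
opening: 0.0005
grasp_force: 1.3
```

>>> drive_tool:
  steps: [0,-0.06,0,0,1,0,-0.06,0,0,1,0,-0.06,0,0,1,0,-0.06,0,0,1,0,-0.06,0,0,1,0,-0.06,0,0,1,0,-0.06,0,0,1,0,-0.06,0,0,1,0,-0.06,0,0,1,0,-0.06,0,0,1]

```text
t: 24.68
tool_pos: [0.6272, -0.0871, 0.1346]
tool_rot: [-2.061, -2.371, 0.0]
ft_force: [1.7, 0.5, 1.3]
opening: 0.0007
grasp_force: 0.8
```

```bash
python3 -c "
from cov import *
cov()"
```

```text
t 24.6833 tcp [ 0.6 -0.1  0.1] rack [-53.8 112.  134.6] yawx 98.0 F [1.7 0.5 1.3] op 0.0007 g 0.8272706775460392
cover 546 theta [1.7 1.7 1.7] x [-49.6  48.4] rmax 114.53939352592727
```

>>> drive_tool:
  steps: [0,-0.06,0,0,1,0,-0.06,0,0,1,0,-0.06,0,0,1,0,-0.06,0,0,1,0,-0.06,0,0,1,0,-0.06,0,0,1,0,-0.06,0,0,1,0,-0.06,0,0,1,0,-0.06,0,0,1,0,-0.06,0,0,1,0,-0.06,0,0,1,0,-0.06,0,0,1,0,-0.06,0,0,1,0,-0.06,0,0,1,0,-0.06,0,0,1]

```text
t: 25.98
tool_pos: [0.5916, -0.0921, 0.1345]
tool_rot: [-2.061, -2.371, 0.0]
ft_force: [1.1, 0.5, -0.7]
opening: 0.0005
grasp_force: 0.8
```

>>> drive_tool:
  steps: [0,-0.06,0,0,1,0,-0.06,0,0,1,0,-0.06,0,0,1,0,-0.06,0,0,1,0,-0.06,0,0,1,0,-0.06,0,0,1,0,-0.06,0,0,1,0,-0.06,0,0,1,0,-0.06,0,0,1,0,-0.06,0,0,1,0,-0.06,0,0,1,0,-0.06,0,0,1]

```text
t: 26.98
tool_pos: [0.5632, -0.0962, 0.1347]
tool_rot: [2.061, 2.371, -0.0]
ft_force: [2.2, 0.7, 0.2]
opening: 0.0001
grasp_force: 0.6
```

```bash
python3 -c "
from cov import *
cov()"
```

```text
t 26.9833 tcp [ 0.6 -0.1  0.1] rack [-53.8  47.3 134.7] yawx 98.0 F [2.2 0.7 0.2] op 0.0001 g 0.5552768474444747
cover 191 theta [1.  1.1 1.1] x [-49.8  42.8] rmax 115.19066525023328
```

>>> drive_tool:
  steps: [0,-0.053,0.017,0,1,0,-0.053,0.017,0,1,0,-0.053,0.017,0,1,0,-0.053,0.017,0,1,0,-0.053,0.017,0,1,0,-0.053,0.017,0,1,0,-0.053,0.017,0,1,0,-0.053,0.017,0,1,0,-0.05,0.03,0,1,0,-0.05,0.03,0,1,0,-0.05,0.03,0,1,0,-0.05,0.03,0,1,0,-0.05,0.03,0,1,0,-0.05,0.03,0,1]

```text
t: 28.2
tool_pos: [0.5345, -0.1002, 0.1219]
tool_rot: [2.061, 2.371, 0.0]
ft_force: [0.9, 0.5, 0.3]
opening: 0.0005
grasp_force: 0.5
```

>>> drive_tool:
  steps: [0,-0.044,0.042,0,1,0,-0.044,0.042,0,1,0,-0.044,0.042,0,1,0,-0.044,0.042,0,1,0,-0.044,0.042,0,1,0,-0.044,0.042,0,1,0,0,0,0,1]

```text
t: 28.78
tool_pos: [0.5236, -0.1016, 0.1115]
tool_rot: [-2.06, -2.37, 0.001]
ft_force: [0.1, -0.2, -0.8]
opening: 0.0004
grasp_force: 0.1
```

```bash
python3 -c "
from cov import *
p,P=cov();go(rk(-54,-1.9,99.5))
cv2.imwrite('pics/s7.png',cv2.resize(p[120:240,260:420,::-1],(800,600)))"
```

```text
t 28.7833 tcp [ 0.5 -0.1  0.1] rack [-53.9   7.3 111.5] yawx 98.0 F [ 0.1 -0.2 -0.8] op 0.0004 g 0.1303928147535771
cover 361 theta [0.5 0.6 0.6] x [-49.2  49.1] rmax 114.4135807120445
t 28.8333 tcp [ 0.5 -0.1  0.1] rack [-53.9   7.5 111.6] yawx 98.0 F [-0.5 -0.3 -0.5] op 0.0005 g 0.0007043011328278226
to go, units [ 0.  -0.2  0.3]
```

View pics/s7.png

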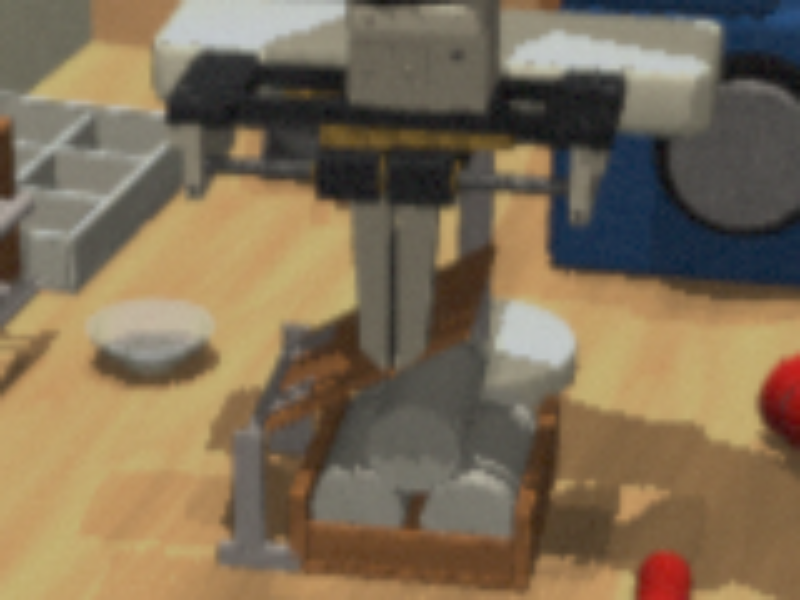

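The cover is at about 0.55 rad, above the top canister, with the fingertips on its upper face at (395,365) in the crop. I'll continue down in small steps.

>>> drive_tool:
  steps: [0,-0.025,0.029,0,1,0,-0.025,0.029,0,1,0,-0.025,0.029,0,1,0,-0.025,0.029,0,1,0,-0.025,0.029,0,1,0,-0.025,0.029,0,1,0,0,0,0,1]

```text
t: 29.42
tool_pos: [0.5179, -0.1025, 0.1047]
tool_rot: [-2.061, -2.371, 0.001]
ft_force: [-0.1, -0.1, -0.2]
opening: 0.0005
grasp_force: 0.2
```

>>> drive_tool:
  steps: [0,-0.015,0.025,0,1,0,-0.015,0.025,0,1,0,-0.015,0.025,0,1,0,0,0,0,1]

```text
t: 29.75
tool_pos: [0.5163, -0.1027, 0.1018]
tool_rot: [-2.061, -2.371, 0.0]
ft_force: [0.7, -0.4, 0.4]
opening: 0.0005
grasp_force: 0.2
```

```bash
python3 -c "
from cov import *
np.set_printoptions(precision=3,suppress=True)
p,P=cov()"
```

```text
t 29.75 tcp [ 0.516 -0.103  0.102] rack [-53.8   0.  101.8] yawx 98.0 F [ 0.7 -0.4  0.4] op 0.0005 g 0.22590889362618327
cover 411 theta [0.39 0.43 0.47] x [-49.235  48.515] rmax 114.97639715912631
```

>>> drive_tool:
  steps: [0,-0.01,0.025,0,1,0,-0.01,0.025,0,1,0,0,0,0,1,0,0,0,0,1]

```text
t: 30.13
tool_pos: [0.5156, -0.1028, 0.0999]
tool_rot: [-2.061, -2.371, 0.0]
ft_force: [0.0, -0.2, 0.1]
opening: 0.0007
grasp_force: 0.1
```

>>> drive_tool:
  steps: [0,-0.01,0.025,0,1,0,0,0,0,1,0,0,0,0,1]

```text
t: 30.38
tool_pos: [0.5152, -0.1029, 0.0989]
tool_rot: [-2.061, -2.371, 0.0]
ft_force: [-0.2, -0.6, 0.1]
opening: 0.0006
grasp_force: 0.1
```

>>> drive_tool:
  steps: [0,-0.01,0.025,0,1,0,0,0,0,1,0,0,0,0,1]

```text
t: 30.63
tool_pos: [0.5149, -0.103, 0.0979]
tool_rot: [-2.061, -2.371, 0.0]
ft_force: [-0.2, 0.2, 0.8]
opening: 0.0006
grasp_force: 0.2
```

>>> drive_tool:
  steps: [0,-0.005,0.025,0,1,0,0,0,0,1,0,0,0,0,1]

```text
t: 30.88
tool_pos: [0.5147, -0.103, 0.0969]
tool_rot: [-2.061, -2.371, 0.0]
ft_force: [-0.6, -0.5, 0.0]
opening: 0.0005
grasp_force: 0.2
```

>>> drive_tool:
  steps: [0,-0.005,0.02,0,1,0,0,0,0,1,0,0,0,0,1]

```text
t: 31.13
tool_pos: [0.5145, -0.103, 0.0961]
tool_rot: [-2.061, -2.371, 0.0]
ft_force: [0.4, 0.6, 1.2]
opening: 0.0002
grasp_force: 0.2
```

```bash
python3 -c "
from cov import *
np.set_printoptions(precision=3,suppress=True)
p,P=cov()"
```

```text
t 31.1333 tcp [ 0.514 -0.103  0.096] rack [-53.7  -1.8  96.1] yawx 98.0 F [0.4 0.6 1.2] op 0.0002 g 0.18795726355165243
cover 427 theta [0.33 0.36 0.41] x [-48.889  47.684] rmax 114.31580260997151
```

>>> drive_tool:
  steps: [0,0,0.02,0,1,0,0,0,0,1,0,0,0,0,1]

```text
t: 31.43
tool_pos: [0.5146, -0.103, 0.0954]
tool_rot: [2.061, 2.371, 0.0]
ft_force: [-0.8, -0.6, 0.5]
opening: 0.0008
grasp_force: 0.4
```

>>> drive_tool:
  steps: [0,0,0.02,0,1,0,0,0,0,1,0,0,0,0,1]

```text
t: 31.68
tool_pos: [0.5148, -0.1031, 0.0949]
tool_rot: [2.061, 2.371, 0.0]
ft_force: [-1.1, -0.1, 2.8]
opening: 0.0002
grasp_force: 1.8
```

>>> drive_tool:
  steps: [0,0,0.015,0,1,0,0,0,0,1,0,0,0,0,1]

```text
t: 31.93
tool_pos: [0.5147, -0.1031, 0.0946]
tool_rot: [2.061, 2.37, 0.0]
ft_force: [-1.5, 1.0, 7.0]
opening: 0.0004
grasp_force: 3.2
```

Force climbs 4 N for 0.6 mm, so the cover now rests on the canister. I'll lift straight up a little, then retreat to the open side.

>>> drive_tool:
  steps: [0,0,-0.05,0,1,0,0,-0.1,0,1,0,0,-0.2,0,1,0,0,-0.3,0,1,0,0,-0.3,0,1,0.2,0,0,0,1,0.4,0,0,0,1,0.5,0,0,0,1,0.5,0,0,0,1,0.5,0,0,0,1,0.5,0,-0.3,0,1,0.4,-0.4,-0.3,0,1,0.4,-0.5,-0.3,0,1,0.3,-0.5,0,0,1,0,-0.5,0,0,1,0,-0.5,0,0,1,0,-0.4,0,0,1,0,0,0,0,1,0,0,0,0,1]

```text
t: 33.52
tool_pos: [0.3828, 0.0283, 0.1681]
tool_rot: [2.061, 2.37, 0.001]
ft_force: [0.4, -0.5, 0.0]
opening: 0.0006
grasp_force: 0.0
```

```bash
python3 -c "
from cov import *
np.set_printoptions(precision=3,suppress=True)
p,P=cov()
q=P[(np.hypot(P[...,1],P[...,2]-63)<17)&(P[...,0]<-30)&(P[...,0]>-70)&(P[...,2]>65)];print(len(q),np.percentile(q[:,0],[25,50,75]))
q=P[(np.hypot(P[...,1]+25,P[...,2]-28)<17)&(P[...,0]<-30)&(P[...,0]>-70)&(P[...,2]>30)];print(len(q),np.percentile(q[:,0],[25,50,75]))
cv2.imwrite('pics/s8.png',cv2.resize(p[140:240,280:413,::-1],(800,600)))"
```

```text
t 33.5167 tcp [0.383 0.028 0.168] rack [-202.1 -113.9  168.1] yawx 97.98 F [ 0.4 -0.5  0. ] op 0.0006 g 0.0
cover 689 theta [0.32 0.36 0.39] x [-49.689  48.912] rmax 114.12775883734115
65 [-49.636 -47.467 -46.126]
59 [-49.291 -47.538 -46.531]
```

View pics/s8.png

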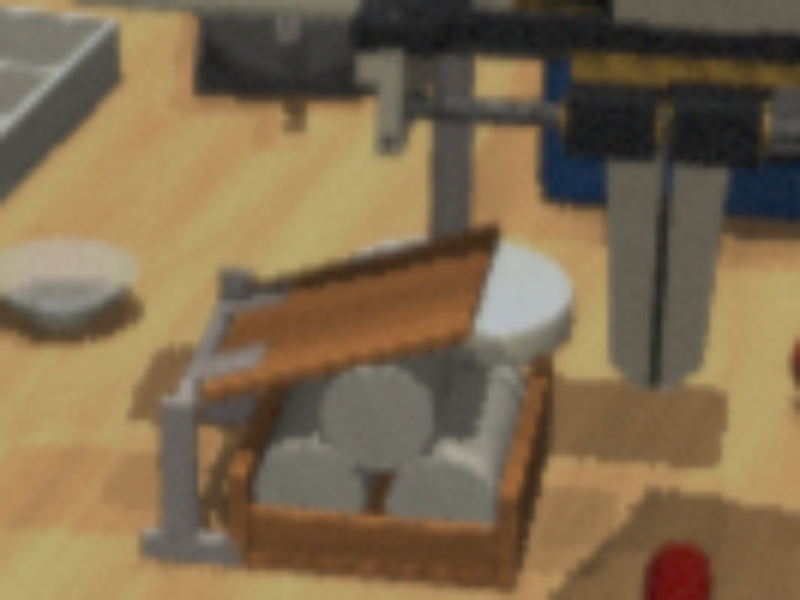

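The cover rests on the top canister at (377,415) in the crop. The canister's end is level with the lows and the gripper is clear, so I'll hand the job in.

```bash
python3 -c "
from plant import robot
print(robot.finish_job())"
```

```text
the job is handed in; nothing more can be done
None
```

The long canister lies in the groove on top of the two in the rack with its ends level within about 1 mm, the cover rests on it at about 0.34 rad, and the job was handed in at about 33.6 s with the robot clear of everything.

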